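Raise the toothpick dispenser to its refill stop and hold it

ROBOT

A 7-joint arm with a two-finger parallel gripper is mounted at the origin on the work surface. World frame = base frame: x ahead of the robot, y to its left, z up, the work surface at z = 0. Lengths are in m, angles in rad, forces in N, time in s.
With the tool pointing down it reaches from about 0.425 to 0.925 m from the base axis. Payload 6.8 kg.
Tool frame: the origin (TCP) lies on the mounting face of the last link; the fingertips stand 173 mm ahead of it and the grasp point (between the pads) lies 155 mm ahead of it; y points along the fingers, x is the direction in which the jaws open and shut, and the axes are right-handed (so a half turn about y gives the same grasp; the last joint's range is limited). The gripper opens to 85 mm and grips with 20 to 120 N. Pads are 22 mm wide; open, the fingers measure 114 mm over their backs; the gripper's body (76 mm by 85 mm) begins 54 mm behind the grasp point. The pads swing forward as they close: fully open they stand 13 mm farther back than shut.
Start: joints at [1.154, 0.477, 0.022, 1.555, -0.011, 1.109, -0.083], TCP at [0.205, -0.643, 0.405] pointing down, gripper open.
Joint ranges: [-2.96, 2.96], [-0.34, 2.1], [-1.41, 1.46], [0.24, 2.44], [-1.37, 4.51], [0.17, 1.92], [-2.96, 2.96]. Speed limits (rad/s): [2.39, 2.39, 3.14, 3.14, 3.14, 3.14, 3.14].

INTERFACE

Orientations are given as a rotation vector (axis times angle).
In Python, from bench import r gives the robot as it stands.
- The arm moves only by the tool step_arm, never from a script. Its arguments are lists of equal length, an entry for each row: "xyz": the shift along the tool's x, y, z scaled (see below), a list of three; "rotation": the turn, a rotation vector about the tool's x, y, z scaled (see below), a list of three. A call has 1 to 20 rows; each row is the pose to reach, as a shift and turn from the pose measured when the call began, along the tool's axes at that moment; what a row does not reach only later rows make up. The controller multiplies each number of a shift by 30 cm and each number of a turn by 90 degrees. A row lasts 1/8 s, in which the tool goes at most 62.5 mm and 10.7 degrees, less where a joint would pass 70% of its speed; a pose out of reach is approached as far as the arm can. A call with a number of a shift or a turn outside -1 to 1 is refused whole. A call with a gripper value outside its range is refused whole. "grip" is the closure, from 0 (fully open) to 1 (shut), set as the call begins (left out, the last holds). The fingers move at their own pace and stop on an object; "force" is the grip in N (left out, the last holds). Time passes only in rows, so rows that repeat a pose let the fingers close. It gives the time, the measured TCP pose, the force and the opening at its end, in the units of the state.
- r.get_obs(): the state, without advancing time (a new reading comes with each control period).
- r.grab_frame(name): name is "side" or "top"; returns a dict with "pixels" (384x512x3 uint8, red, green, blue), "fx", "fy", "cx", "cy" (pixels), "position" and "attitude" of the camera in the world. Camera axes: x right, y down, z forward; pixel columns grow to the right and rows downward; lengths in m; the calibration is good to about 2 mm. A picture is of the moment at which its call begins. There is no depth.
- r.hand_in(): hands the job in, once; it reports no verdict.
The state is a dict: "clock": time; "joints": joint angles; "qvel": joint speeds; "tau": joint torques, N m; "tcp_pos": TCP position; "orientation": TCP orientation; "contact_force": force on the tool from outside, world axes, zero at the start; "moment": the same for the moment, N m; "grip_width": finger opening in m.
Only numpy, scipy, OpenCV 4.12 (cv2) and the standard library are available. Lean on these libraries where they do the work, as an engineer would, in place of code of your own. Each camera call takes 0.05 s, during which the arm holds its last target.

TASK

The toothpick dispenser needs refilling: pinch its head so that the round button in its side is pressed in while the head is still fully down, draw the head out along its slant past the first (serving) stop and on to the second (refill) stop at the end of its travel. It springs back when let go, so finish while still holding the head at the second stop. Leave everything else on the bench where it is.

Things in the scene. Friction and masses are not known exactly. Their poses are not given: they have to be found in the camera images.
- dispenser: White plastic toothpick dispenser, fixed to the bench by a grey round foot (96 mm across, 20 high). Origin: centre of the foot's underside, z up. From a point 15 mm above it a sleeve (46 mm along x, 28 across y; rib 50 by 31 near its mouth) rises 85 mm, leaning 25 degrees from vertical towards +x. A carrier of toothpicks with a block head slides out along that slant.
- head_grip (a point): Centre of the head, a white block 44 mm along its x, 32 across y, 36 along z. Its z is the slanted pull direction; y is level, as the dispenser's y. Fully down it lies at x +44.8, z +111 mm in the dispenser's frame (106 mm up the slant). The 44 mm wide faces normal to y stand upright: vertical fingers closing along y lie flat on them and press the button. Pinching along x does not.
- release (a joint): Round white release button mid the head's +y face, 18 mm across, 4 mm proud (36 mm over head and button). m: 0 out, 0.004 flush with the face, 0.005 its limit. Spring 2 N, 4 N when flush. Pressed over 3 mm it frees the carrier; let out, it locks the carrier at the bottom and at the first stop. A pinch of 20 N or more over the two y faces keeps it pressed.
- carrier (a joint): How far the head is drawn out along the slant, m: 0 fully down, 0.027 first (serving) stop, which catches only when the button is let out, 0.060 second (refill) stop, the hard end of travel. A spring draws it back with 2 N at the bottom, 5 N at the second stop, plus 1 N of weight; a damper adds 2.5 N at 0.1 m/s; nothing catches it at the second stop.
- pail: Two-tier aluminium lunch pail, standing, 128 mm across, 156 mm high to its knob, with a wire bail to 183 mm. Origin: centre of underside. A bystander.
- bowl: Green ceramic bowl, 150 mm across, 65 mm high. Origin: centre of underside. A bystander.
- spoon: Steel spoon lying on the bench, 170 mm long, along its own x. A bystander.
- egg_cup: Orange silicone egg cup standing upright near the dispenser, 54 mm across, 60 mm high. Origin: centre of underside. A bystander.
- tub: Small clear lidded tub of spare toothpicks near the dispenser, 52 mm across, 55 mm high. Origin: centre of underside. A bystander.
- mug: White mug, 80 mm across, 90 mm high. Origin: centre of underside. A bystander.
- shaker: Steel salt shaker, 48 mm across, 81 mm high. Origin: centre of underside. A bystander.
Mind the look-alikes: they are no part of the job. Leave any blue or purple look-alike of the dispenser alone.

How it is judged:
By the outcome, as a careful person would: the job done as asked, in the order asked, and still so for the second after the job is handed in, while the arm keeps its last pose, push and grip.
It also fails if it takes over 29 s, if anything falls off the work surface, if the arm or the gripper's body presses on something with over 40 N, if the wrist force passes 120 N, or if a joint passes its speed limit or range.

## Working session

There is one attempt and no reset: what is moved stays moved. The work goes in short steps, Python scripts to look and compute and a tool call to move; the robot and the scene stay as the last step left them, time stands still between calls to the robot, and variables do not carry over. Pictures are saved under pics/ and viewed, and the job is handed in when it is done.

Besides the shell and the picture viewer there is one more tool, called after "Request:" as name(argument=value, ...) on one line, values as JSON. step_arm: Moves the arm, as the interface text tells. Its arguments: {"type":"object","properties":{"xyz":{"type":"array"},"rotation":{"type":"array"},"grip":{"type":"number"},"force":{"type":"number"}},"required":["xyz","rotation"]}

```bash
mkdir -p pics; ls
python3 - <<'E'
from bench import r
import cv2,numpy as np
print(r.get_obs())
for n in("side","top"):
    f=r.grab_frame(n); cv2.imwrite(f"pics/{n}0.png",f["pixels"][:,:,::-1])
    print(n,{k:v for k,v in f.items() if k!="pixels"})
    np.savez(f"{n}0.npz",**f)
E
```

```text
pics
{'clock': 0.0, 'joints': array([ 1.15392853,  0.47779014,  0.02235707,  1.55646895, -0.01153859,
        1.10932654, -0.08315104]), 'qvel': array([ 2.14579583e-04,  1.09409983e-03, -3.34333432e-05, -4.09535400e-03,
       -1.36485765e-04, -8.55775614e-04,  8.07571364e-04]), 'tau': array([-1.21029858e-03, -5.96451902e+01,  1.60721295e+00, -2.81200737e+01,
        1.24255262e-02,  9.34130891e-03,  8.16309034e-05]), 'tcp_pos': array([ 0.20503803, -0.64280297,  0.40372505]), 'orientation': array([-1.33853532,  0.98000296, -0.97739945]), 'contact_force': array([ 0.03931388, -0.43799502, -0.45894401]), 'moment': array([ 0.01850207, -0.02753276,  0.006856  ]), 'grip_width': 0.08515501470050015}
side {'fx': 427.82183015864865, 'fy': 427.82183015864865, 'cx': 264.6796763952809, 'cy': 192.6170729561445, 'position': array([0.43769491, 0.65359746, 0.90336149]), 'attitude': array([-0.22004375,  2.91000669, -1.05321573])}
top {'fx': 472.3276254181816, 'fy': 472.3276254181816, 'cx': 250.67319356399105, 'cy': 194.6896442493144, 'position': array([ 0.36183395, -0.0146992 ,  1.50108858]), 'attitude': array([-2.1654061 ,  2.13536933, -0.12375074])}
```

View pics/side0.png

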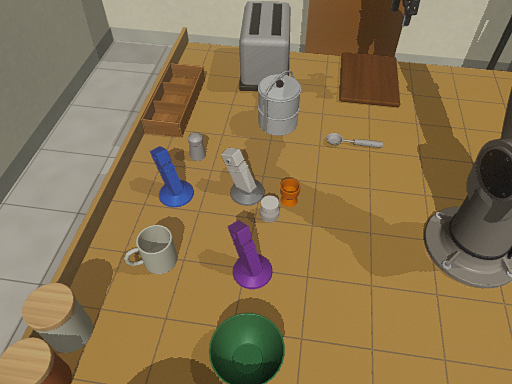

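View pics/top0.png

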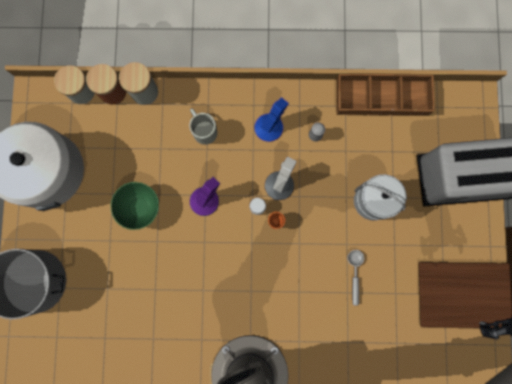

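Run:
```python
from scipy.spatial.transform import Rotation as R
print(R.from_rotvec([-1.33853532,  0.98000296, -0.97739945]).as_matrix().round(3))
for n in ([-0.22004375,  2.91000669, -1.05321573],[-2.1654061 ,  2.13536933, -0.12375074]): print(R.from_rotvec(n).as_matrix().round(3))
```

```text
[[ 0.304 -0.001  0.953]
 [-0.953  0.002  0.304]
 [-0.002 -1.    -0.   ]]
[[-0.989 -0.12   0.085]
 [-0.146  0.76  -0.634]
 [ 0.012 -0.639 -0.769]]
[[ 0.015 -0.992  0.126]
 [-1.    -0.013  0.013]
 [-0.011 -0.126 -0.992]]
```

Run:
```python
import cv2,numpy as np
a=cv2.imread("pics/side0.png")[135:225,205:315]; b=cv2.imread("pics/top0.png")[140:230,235:345]
a=cv2.resize(a,None,fx=6,fy=6,interpolation=cv2.INTER_CUBIC);b=cv2.resize(b,None,fx=6,fy=6,interpolation=cv2.INTER_CUBIC)
cv2.imwrite("pics/c1.png",a);cv2.imwrite("pics/c2.png",b)
```

```text
(no output)
```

View pics/c1.png

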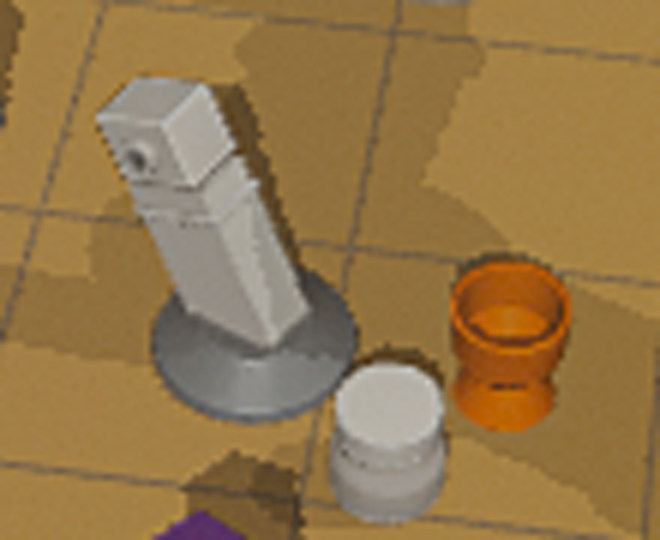

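View pics/c2.png

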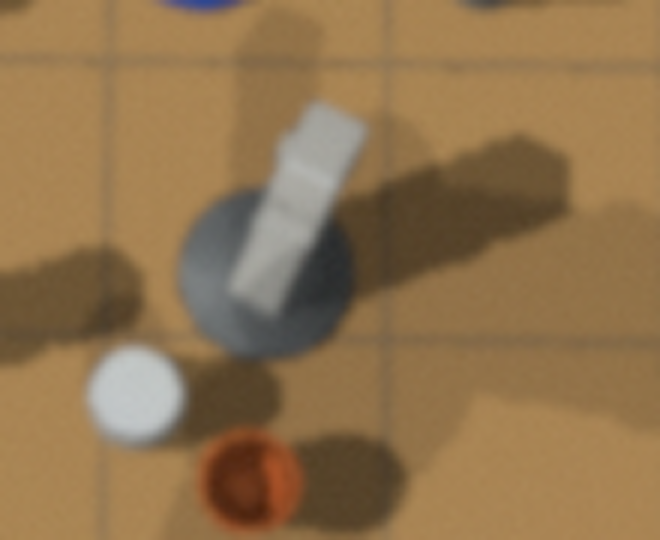

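```bash
cat > h.py <<'E'
import numpy as np,cv2
from scipy.spatial.transform import Rotation as R
from scipy.optimize import least_squares
def cam(n): return dict(np.load(n))
def ray(f,u,v):
    d=np.array([(u-f["cx"])/f["fx"],(v-f["cy"])/f["fy"],1.]); return R.from_rotvec(f["attitude"]).as_matrix()@d
def plane(f,u,v,z):
    d=ray(f,u,v); p=f["position"]; return p+d*(z-p[2])/d[2]
def tri(f,uv,g,wx):
    a,b=ray(f,*uv),ray(g,*wx); A=np.c_[a,-b]; s=np.linalg.lstsq(A,g["position"]-f["position"],rcond=None)[0]
    P=f["position"]+a*s[0];Q=g["position"]+b*s[1]; return (P+Q)/2,np.linalg.norm(P-Q)
def proj(f,P):
    q=(np.atleast_2d(P)-f["position"])@R.from_rotvec(f["attitude"]).as_matrix()
    return np.c_[q[:,0]/q[:,2]*f["fx"]+f["cx"],q[:,1]/q[:,2]*f["fy"]+f["cy"]]
E
python3 - <<'E'
from h import *
S,T=cam("side0.npz"),cam("top0.npz")
s=lambda x,y:(x/6+205-.4,y/6+135-.4); t=lambda x,y:(x/6+235-.4,y/6+140-.4)
print("foot top",plane(T,*t(267,272),.012), "side",plane(S,*s(255,345),.012))
for n,a,b in [("-y far corner (+x,-y)",(140,78),(368,128)),("+x+y",(97,118),(318,100)),("-x-y",(208,85),(338,188)),("-x+y",(165,125),(290,165))]:
    print(n,tri(S,s(*a),T,t(*b)))
print("tub top",plane(T,*t(136,394),.055),plane(S,*s(390,403),.055)); print("egg",plane(T,*t(250,480),.06),plane(S,*s(511,312),.06))
# widths of foot
print([plane(T,*t(x,272),.01)[:2] for x in(180,354)])
E
```

```text
foot top [ 0.58393361 -0.0858181   0.012     ] side [ 0.58328996 -0.07556472  0.012     ]
-y far corner (+x,-y) (array([ 0.64126399, -0.13031184,  0.11783714]), np.float64(0.0005116208144058649))
+x+y (array([ 0.65539429, -0.10561999,  0.11555627]), np.float64(0.0001267470078129752))
-x-y (array([ 0.60777337, -0.11437425,  0.134229  ]), np.float64(0.00021067954486247897))
-x+y (array([ 0.62071369, -0.09097645,  0.13106403]), np.float64(0.0026122259232455695))
tub top [ 0.51339954 -0.01706813  0.055     ] [ 0.51447177 -0.01784398  0.055     ]
egg [ 0.46966704 -0.07563422  0.06      ] [ 0.46926991 -0.07186208  0.06      ]
[array([ 0.58362891, -0.03969031]), array([ 0.5848345 , -0.13210583])]
```

Run:
```python
from h import *
S,T=cam("side0.npz"),cam("top0.npz")
# foot grey mask in the top view
c=T["pixels"];h=cv2.cvtColor(c,cv2.COLOR_RGB2HSV)
m=((h[...,1]<70)&(h[...,2]<150)).astype(np.uint8); m[:140]=0;m[215:]=0;m[:,:255]=0;m[:,310:]=0
m[:,:]=cv2.morphologyEx(m,cv2.MORPH_OPEN,np.ones((3,3),np.uint8))
cs,_=cv2.findContours(m,cv2.RETR_EXTERNAL,cv2.CHAIN_APPROX_NONE);cc=max(cs,key=cv2.contourArea)
print(cv2.boundingRect(cc),cv2.contourArea(cc)); 
s=lambda x,y:(x/6+205-.4,y/6+135-.4); t=lambda x,y:(x/6+235-.4,y/6+140-.4)
a=np.radians(25);zc=np.array([np.sin(a),0,np.cos(a)]);xc=np.array([np.cos(a),0,-np.sin(a)])
C=np.array([.0448,0,.111])
cor=lambda i,j:C+18e-3*zc+i*.022*xc+np.array([0,j*.016,0])
P=np.array([cor(1,-1),cor(1,1),cor(-1,-1),cor(-1,1)])
us=np.array([s(*p) for p in[(140,78),(97,118),(208,85),(165,125)]]);ut=np.array([t(*p) for p in[(368,128),(318,100),(338,188),(290,165)]])
F=np.array([t(267,272)])
def f(x):
    Q=lambda p:p@R.from_euler("z",x[2]).as_matrix().T+[x[0],x[1],0]
    return np.r_[(proj(S,Q(P))-us).ravel(),(proj(T,Q(P))-ut).ravel(),(proj(T,Q(np.array([[0,0,.012]])))-F).ravel()]
o=least_squares(f,[.58,-.08,-.45],loss="soft_l1");print(o.x,np.degrees(o.x[2]),o.fun.round(1))
Rz=R.from_euler("z",o.x[2]).as_matrix();print("head",Rz@C+[o.x[0],o.x[1],0],"pull",Rz@zc,"y",Rz[:,1])
```

```text
(265, 172, 29, 28) 487.5
[ 0.58383759 -0.08569554 -0.45854965] -26.272959399085146 [ 0.1 -0.5 -0.4 -0.1  0.7 -0.6  0.3  0.   0.6 -0.2 -0.7 -0.3  0.1  0.5
 -1.7 -0.6 -0.   0. ]
head [ 0.62400955 -0.10552617  0.111     ] pull [ 0.37895987 -0.18707115  0.90630779] y [0.44264805 0.89669544 0.        ]
```

Request:
step_arm(xyz=[[-0.2,0,0.3],[-0.4,0,0.6],[-0.64,0,0.94],[-0.64,0,0.94],[-0.64,0,0.94],[-0.64,0,0.94],[-0.64,0,0.94]], rotation=[[0,0.1,0],[0,0.2,0],[0,0.3,0],[0,0.4,0],[0,0.489,0],[0,0.489,0],[0,0.489,0]], grip=0, force=40)

```text
clock: 0.98
tcp_pos: [0.4173, -0.3715, 0.4038]
orientation: [-0.958, 1.537, -1.532]
contact_force: [-0.6, 0.1, 0.8]
grip_width: 0.0852
```

```bash
cat > calc.py <<'E'
import sys
from h import *
from bench import r
def go(goal,xw=(-.4426,-.8967,0)):
    o=r.get_obs();M=R.from_rotvec(o["orientation"]).as_matrix()
    x=np.array(xw);x/=np.linalg.norm(x);y=np.array([0,0,-1.]);G=np.c_[x,y,np.cross(x,y)]
    print("t",o["clock"],"tcp",o["tcp_pos"].round(4),"F",o["contact_force"].round(1),"w",round(o["grip_width"],4),"q",o["joints"].round(2))
    print("shift",(M.T@(np.array(goal)-o["tcp_pos"])/.3).round(4),"rot",(R.from_matrix(M.T@G).as_rotvec()/(np.pi/2)).round(4))
if __name__=="__main__": go([float(v) for v in sys.argv[1:4]])
E
python3 calc.py .624 -.1055 .404
```

```text
t 0.975 tcp [ 0.4173 -0.3715  0.4038] F [-0.6  0.1  0.8] w 0.0852 q [ 0.58  0.29  0.04  1.84 -0.02  1.02 -1.39]
shift [-1.099   0.0015  0.2307] rot [ 0.0011  0.0032 -0.0014]
```

Request:
step_arm(xyz=[[-0.3,0,0.06],[-0.55,0,0.12],[-0.8,0,0.18],[-1,0,0.23],[-1,0,0.23],[-1,0,0.23],[-1,0,0.23]], rotation=[[0,0.003,0],[0,0.003,0],[0,0.003,0],[0,0.003,0],[0,0.003,0],[0,0.003,0],[0,0.003,0]])

```text
clock: 1.85
tcp_pos: [0.6103, -0.1338, 0.4038]
orientation: [-0.956, 1.542, -1.537]
contact_force: [-0.3, -0.9, -0.4]
grip_width: 0.0856
```

```bash
python3 calc.py .624 -.1055 .334
```

```text
t 1.85 tcp [ 0.6103 -0.1338  0.4038] F [-0.3 -0.9 -0.4] w 0.0856 q [ 0.17  0.4  -0.07  1.68  0.03  1.07 -1.94]
shift [-0.1046  0.2326 -0.0003] rot [ 0.0016 -0.0008 -0.0004]
```

Request:
step_arm(xyz=[[-0.1046,0.1,0],[-0.1046,0.2326,0],[-0.1046,0.2326,0],[-0.1046,0.2326,0]], rotation=[[0,0,0],[0,0,0],[0,0,0],[0,0,0]])

```text
clock: 2.35
tcp_pos: [0.624, -0.1077, 0.3354]
orientation: [-0.954, 1.542, -1.541]
contact_force: [-0.4, -0.3, 0.2]
grip_width: 0.0856
```

```bash
python3 calc.py .624 -.1055 .263
python3 - <<'E'
from bench import r
import cv2,numpy as np
for n in("side","top"):
    f=r.grab_frame(n); np.savez(f"{n}1.npz",**f); p=f["pixels"][:,:,::-1]
    p=p[90:230,170:330] if n=="side" else p[120:240,210:350]
    cv2.imwrite(f"pics/{n}1.png",cv2.resize(p,None,fx=4,fy=4,interpolation=cv2.INTER_CUBIC))
E
```

```text
t 2.35 tcp [ 0.624  -0.1077  0.3354] F [-0.4 -0.3  0.2] w 0.0856 q [ 0.13  0.48 -0.08  1.72  0.05  0.94 -2.  ]
shift [-0.0064  0.2414 -0.0031] rot [ 0.0006 -0.0027 -0.0002]
```

View pics/side1.png

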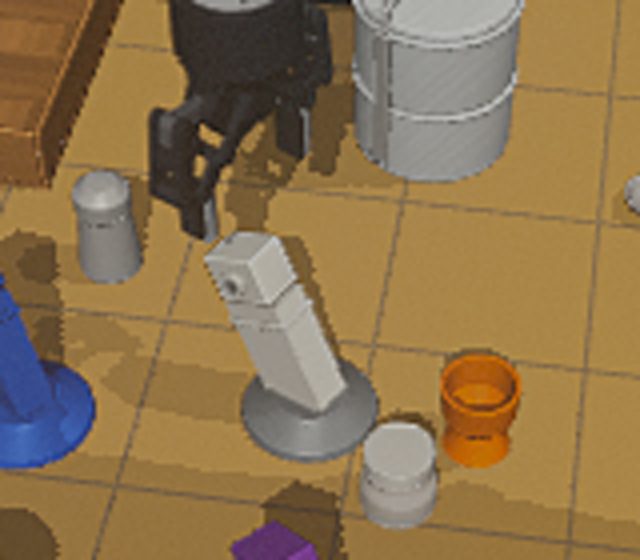

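View pics/top1.png

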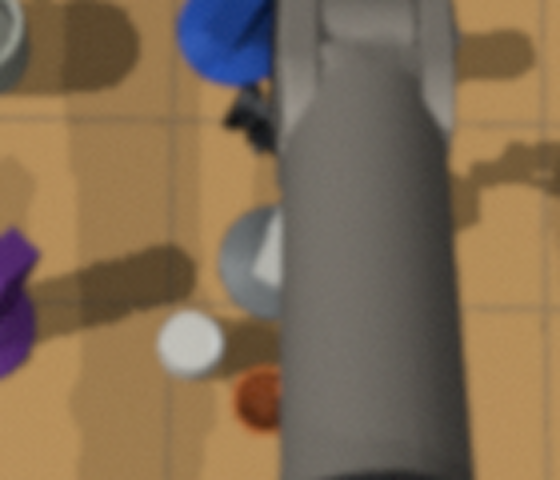

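Run:
```python
from h import *
S=cam("side1.npz")
y=np.array([.4426,.8967,0]);c=np.array([.624,-.1077,0])
for z in(.165,.178): print([((proj(S,c+k*y+[0,0,z])[0]-[170,90])*4).round(0) for k in(.0426,-.0426)])
```

```text
[array([205., 244.]), array([289., 166.])]
[array([204., 228.]), array([288., 151.])]
```

Request:
step_arm(xyz=[[-0.0064,0.08,-0.0031],[-0.0064,0.16,-0.0031],[-0.0064,0.2414,-0.0031],[-0.0064,0.2414,-0.0031],[-0.0064,0.2414,-0.0031]], rotation=[[0,-0.003,0],[0,-0.003,0],[0,-0.003,0],[0,-0.003,0],[0,-0.003,0]])

```text
clock: 3.08
tcp_pos: [0.6252, -0.1051, 0.2654]
orientation: [-0.953, 1.536, -1.538]
contact_force: [0.1, -0.1, 0.3]
grip_width: 0.0854
```

```bash
python3 calc.py .624 -.1055 .263
python3 - <<'E'
from bench import r
import cv2,numpy as np
for n in("side",):
    f=r.grab_frame(n); np.savez(f"{n}2.npz",**f); p=f["pixels"][:,:,::-1]
    p=p[110:210,190:290]
    cv2.imwrite(f"pics/{n}2.png",cv2.resize(p,None,fx=6,fy=6,interpolation=cv2.INTER_CUBIC))
E
```

```text
t 3.075 tcp [ 0.6252 -0.1051  0.2654] F [ 0.1 -0.1  0.3] w 0.0854 q [ 0.13  0.56 -0.08  1.77  0.06  0.81 -2.01]
shift [ 0.0031  0.008  -0.003 ] rot [-0.0018  0.0007 -0.0013]
```

View pics/side2.png

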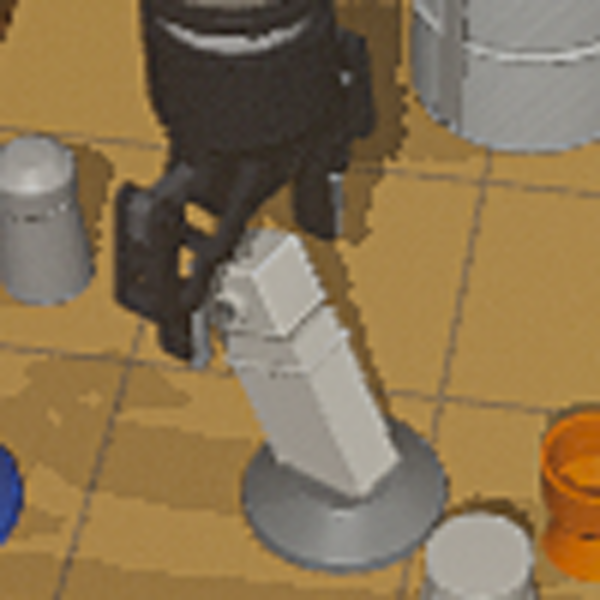

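Request:
step_arm(xyz=[[0.003,0.006,-0.003],[0.003,0.006,-0.003],[0.003,0.006,-0.003],[0.003,0.006,-0.003],[0.003,0.006,-0.003],[0.003,0.006,-0.003],[0.003,0.006,-0.003],[0.003,0.006,-0.003],[0.003,0.006,-0.003],[0.003,0.006,-0.003]], rotation=[[0,0,0],[0,0,0],[0,0,0],[0,0,0],[0,0,0],[0,0,0],[0,0,0],[0,0,0],[0,0,0],[0,0,0]], grip=1, force=50)

```text
clock: 4.38
tcp_pos: [0.6242, -0.1056, 0.2644]
orientation: [-0.953, 1.535, -1.539]
contact_force: [-1.9, -0.6, 5.5]
grip_width: 0.0315
```

```bash
python3 calc.py .624 -.1055 .263
python3 - <<'E'
from bench import r
import cv2,numpy as np
for n in("side",):
    f=r.grab_frame(n); np.savez(f"{n}3.npz",**f); p=f["pixels"][:,:,::-1]
    p=p[110:210,190:290]
    cv2.imwrite(f"pics/{n}3.png",cv2.resize(p,None,fx=6,fy=6,interpolation=cv2.INTER_CUBIC))
E
```

```text
t 4.375 tcp [ 0.6242 -0.1056  0.2644] F [-1.9 -0.6  5.5] w 0.0315 q [ 0.13  0.56 -0.08  1.77  0.06  0.81 -2.01]
shift [ 0.0001  0.0048 -0.0007] rot [-0.0025  0.0006 -0.0015]
```

View pics/side3.png

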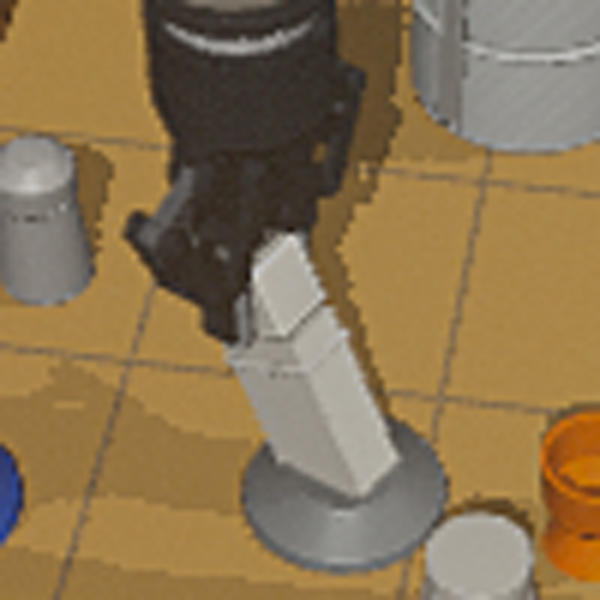

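Request:
step_arm(xyz=[[0,-0.015,0.007],[0,-0.03,0.014],[0,-0.045,0.021],[0,-0.06,0.028],[0,-0.075,0.035],[0,-0.09,0.042],[0,-0.105,0.049],[0,-0.12,0.056],[0,-0.135,0.063],[0,-0.15,0.07],[0,-0.165,0.077],[0,-0.175,0.0815],[0,-0.175,0.0815],[0,-0.175,0.0815]], rotation=[[0,0,0],[0,0,0],[0,0,0],[0,0,0],[0,0,0],[0,0,0],[0,0,0],[0,0,0],[0,0,0],[0,0,0],[0,0,0],[0,0,0],[0,0,0],[0,0,0]])

```text
clock: 6.18
tcp_pos: [0.646, -0.1163, 0.3171]
orientation: [-0.952, 1.534, -1.539]
contact_force: [3.0, -0.5, -8.4]
grip_width: 0.0312
```

```bash
python3 calc.py .6470 -.1168 .3188
python3 - <<'E'
from bench import r
import cv2,numpy as np
for n in("side",):
    f=r.grab_frame(n); np.savez(f"{n}4.npz",**f); p=f["pixels"][:,:,::-1]
    p=p[90:210,180:290]
    cv2.imwrite(f"pics/{n}4.png",cv2.resize(p,None,fx=5,fy=5,interpolation=cv2.INTER_CUBIC))
E
```

```text
t 6.175 tcp [ 0.646  -0.1163  0.3171] F [ 3.  -0.5 -8.4] w 0.0312 q [ 0.14  0.53 -0.08  1.68  0.05  0.93 -1.99]
shift [-0.0002 -0.0056  0.0037] rot [-0.0028  0.0006 -0.0016]
```

View pics/side4.png

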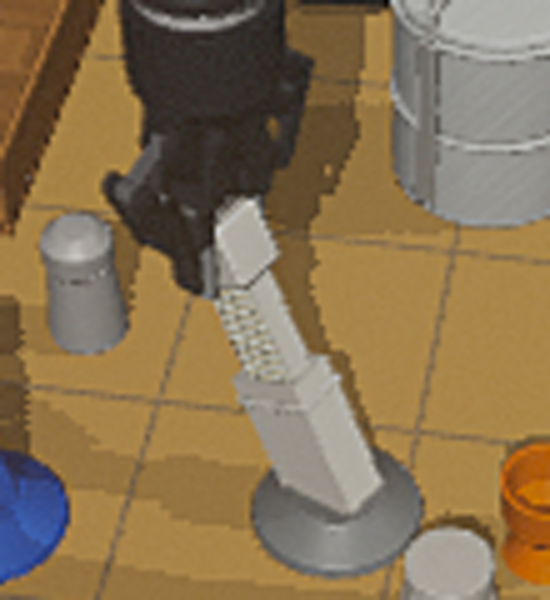

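Request:
step_arm(xyz=[[0,-0.008,0.0035],[0,-0.015,0.007],[0,-0.015,0.007],[0,-0.015,0.007]], rotation=[[0,0,0],[0,0,0],[0,0,0],[0,0,0]])

```text
clock: 6.72
tcp_pos: [0.6472, -0.1169, 0.3191]
orientation: [-0.955, 1.537, -1.537]
contact_force: [4.6, 1.0, -20.5]
grip_width: 0.0315
```

```bash
python3 calc.py .6470 -.1168 .3188
```

```text
t 6.725 tcp [ 0.6472 -0.1169  0.3191] F [  4.6   1.  -20.5] w 0.0315 q [ 0.14  0.53 -0.08  1.67  0.05  0.94 -1.98]
shift [ 0.0001  0.0011 -0.0008] rot [-0.0007  0.0008 -0.0012]
```

Run:
```python
from bench import r
import cv2,numpy as np
for i in range(6):
    f=r.grab_frame("side")
    o=r.get_obs();print(o["clock"],o["tcp_pos"].round(4),o["contact_force"].round(1),round(o["grip_width"],4))
np.savez("side5.npz",**f); p=f["pixels"][:,:,::-1]
cv2.imwrite("pics/side5.png",cv2.resize(p[90:210,180:290],None,fx=5,fy=5,interpolation=cv2.INTER_CUBIC))
```

```text
6.775 [ 0.6472 -0.1169  0.3191] [  4.2  -0.1 -20.4] 0.0316
6.825 [ 0.6472 -0.1169  0.3191] [  5.    0.9 -20.2] 0.0314
6.875 [ 0.6472 -0.1169  0.3191] [  4.7   0.1 -21.2] 0.0313
6.925 [ 0.6472 -0.1169  0.3191] [  5.    0.3 -21. ] 0.0312
6.975 [ 0.6472 -0.1168  0.3191] [  6.1   0.1 -21.3] 0.0314
7.025 [ 0.6472 -0.1169  0.3192] [  5.7   0.9 -19.8] 0.0318
```

View pics/side5.png

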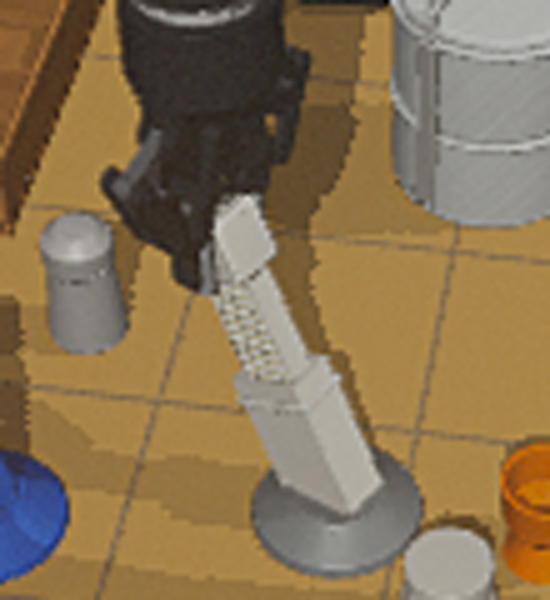

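```bash
python3 -c "
from bench import r
print(r.hand_in()); o=r.get_obs(); print(o['clock'],o['tcp_pos'],o['contact_force'],o['grip_width'])"
```

```text
the job is handed in; nothing more can be done
None
the job is handed in; nothing more can be done
```

I pulled the white dispenser's head out to the second (refill) stop and handed the job in while still holding it there. I left the blue and purple look-alikes alone.

- **Pinch:** I closed on the head's two y faces at 50 N with the head still fully down. The opening read 31.5 mm, close to the 32 mm head width. That puts the button about flush, and so pressed in.
- **Draw:** I then pulled along the slant. The gripper moved 60.4 mm against a 60 mm travel. The pull rose from about 9 N to 21 N, more than the 6 N spring and weight explain, so the head is on the hard stop.
- **Last checks:** Over the last 0.3 s before hand-in, at about 7 s on the clock, the position held to 0.1 mm with no sign of slip. The side picture shows the head out with the toothpick carrier exposed, and the shaker, tub, egg cup and pail look unmoved.
- **Not checked:** I did not compare the other items' positions by measurement, and no state could be read after hand-in. No check failed. The gripped width read 31.2 to 31.8 mm against the 32 mm head, which I took as sensor error.

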